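# Swap the data cartridge of a strain meter

## Robot

A 7-joint arm with a two-finger parallel gripper is mounted at the origin on the work surface. World frame = base frame: x ahead of the robot, y to its left, z up, the work surface at z = 0. Lengths are in m, angles in rad, forces in N, time in s.
With the tool pointing down it reaches from about 0.4 to 0.85 m from the base axis. Payload 10.4 kg.
Tool frame: the origin (TCP) lies between the finger pads; the fingertips stand 22 mm ahead of it and the grasp point (between the pads) lies 3 mm ahead of it; z points along the fingers, y is the line along which they close (so a half turn about z gives the same grasp; the last joint's range is limited). The gripper opens to 85 mm and grips with 20 to 120 N. Pads are 22 mm wide; open, the fingers measure 114 mm over their backs; the gripper's body (76 mm by 85 mm) begins 54 mm behind the grasp point. The pads swing forward as they close: fully open they stand 13 mm farther back than shut.
Start: joints at [1.103, 0.332, -0.065, 1.46, 0.022, 1.35, -0.088], TCP at [0.269, -0.564, 0.253] pointing down, gripper open.
Joint ranges: [-2.6, 2.6], [-0.5, 2.12], [-1.47, 1.34], [0.16, 2.42], [-1.27, 4.41], [0.06, 2.06], [-2.6, 2.6]. Speed limits (rad/s): [2.22, 2.22, 2.79, 2.79, 3.14, 3.14, 3.14].

## Interface

Orientations are given as a unit quaternion [x, y, z, w].
In Python, from workcell import manip, camera, ticket, boxes_of, outline_of gives the robot as it stands.
- The arm moves only by the tool carry_out, never from a script. Its argument "deltas" is a list of rows, each a list of 5 numbers: the shift along the tool's x, y, z as a fraction of full scale, then the turn about the tool's z as a fraction of full scale, then the opening, from -1 (shut) to 1 (fully open), so that 0 is half open. In form: [[tx, ty, tz, spin, gripper], ...]. A call has 1 to 20 rows; each row is the pose to reach, as a shift and turn from the pose commanded when the call began, along the tool's axes at that moment; what a row does not reach only later rows make up. Full scale, the value 1, is 150 mm for a shift and 30 degrees for a turn. A row lasts 1/8 s, in which the tool goes at most 62.5 mm and 10.7 degrees, less where a joint would pass 70% of its speed; a pose out of reach is approached as far as the arm can. A call with a number of a shift or a turn outside -1 to 1 is refused whole. A call with a gripper value outside its range is refused whole. The fingers move at their own pace and stop on an object; "force" is the grip in N (left out, the last holds). Time passes only in rows, so rows that repeat a pose let the fingers close. It gives the time, the measured TCP pose, the force, the opening and the grip force at its end, in the units of the state.
- manip.get_obs(): the state, without advancing time (a new reading comes with each control period).
- camera(name): name is "scene" or "side" or "wrist"; returns a dict with "img" (400x640x3 uint8, red, green, blue), "depth" (400x640 float32, m along the optical axis (not along the pixel's ray), 0 where there is no reading), "vertical_fov" (degrees; the focal length in pixels is half the picture's height over the tangent of half this angle, whatever the lens; pixels are square), "cx", "cy" (the principal point, pixels), "R" (3x3) and "t" (3): a world point X has camera coordinates R X + t. Camera axes: x right, y down, z forward; pixel columns grow to the right and rows downward; lengths in m; the calibration is good to about 2 mm. A picture is of the moment at which its call begins.
- ticket.hand_in(): hands the job in; it is judged then, once.
Trained networks look in a picture, given as the dict that the camera call returned (one of the last four; its "shot" number tells which), for a name from the list of things; names that differ only in an ending like _2 or _b are one class to them, and where a whole thing is asked for, a point or a joint stands for the part that bears it (a point fixed in the world has none). Each returns a list of dicts, best first, with "conf" (0 to 1); they miss things now and then, are a little off and sometimes report something else, mostly with a low value. They report only what shows in the picture. A call takes as long as a camera call. They do not tell look-alikes from the thing itself.
- boxes_of(query, picture): "position" ([x, y, z] in m, in world coordinates, good to about 4 mm: the middle of the surface that is visible of it).
- outline_of(query, picture): "region" (400x640 bool, what is visible of it).
The state is a dict: "clock": time; "joint_pos": joint angles; "joint_velocities": joint speeds; "tau": joint torques, N m; "position": TCP position; "ee_rot": TCP orientation; "ft_force": force on the tool from outside, world axes, zero at the start; "torque": the same for the moment, N m; "grip_width": opening from 0.0 (shut) to 1.0 (fully open); "grasp_force": force on a finger pad.
Only numpy, scipy, OpenCV 4.12 (cv2) and the standard library are available. Lean on these libraries where they do the work, as an engineer would, in place of code of your own. Each camera call takes 0.05 s, during which the arm holds its last target. There are 200 camera calls.

## Task

The red cartridge in the strain meter on the bench is full: press it down and let go so that the push-push catch pops it up, then take it out and put it in the blue tray. Then load the green blank from the cartridge stand into the meter, pushing until the catch holds it down. Push only as hard as the spring needs (never more than about 25 N), and leave the yellow cartridge and the other things on the bench as they are.

Things in the scene. Friction and masses are not known exactly. Their poses are not given: they have to be found in the camera images.
- slot (a point): cartridge slot in the lid of the grey strain meter: centre of the opening, at the top of its black bezel (80 x 50 mm, 83 mm above the bench, 3 mm above the lid). Opening 48 mm along its x, 16 mm along its y, straight down, 3 mm bevel round it. In it a sprung carriage bears the cartridge's foot, without gripping it; held, the cartridge's top is 6 to 12 mm above the bezel, popped up 24 to 31 mm
- carriage (a joint): height of the sprung carriage, m: 0 = held by the catch (start), +0.0185 = popped up, -0.003 = stop (stiff, 11 N per mm). Press to the stop and let go: a held carriage pops up, a popped-up one gets held; too short a press does not catch. Spring 3 N popped, 7 N held, 8 N at the stop (3 N more at 0.1 m/s). Over 30 N breaks it; the depth varies by 5 mm from start to start, so feel for the stop
- full_mid (a point): data cartridge, 46 (own x) x 14 (own y) x 62 mm (own z, up), 60 g, grey body with a foot tapered by 2.5 mm, its upper 22 mm coloured red; the point is its centre, 31 mm above the foot and 31 mm below the flat top; either way round fits. At the start it stands in the meter's slot, held down
- blank_mid (a point): data cartridge, 46 (own x) x 14 (own y) x 62 mm (own z, up), 60 g, grey body with a foot tapered by 2.5 mm, its upper 22 mm coloured green; the point is its centre, 31 mm above the foot and 31 mm below the flat top; either way round fits. At the start it stands in a pocket of the stand, foot 8 mm above the bench
- calib_mid (a point): data cartridge, 46 (own x) x 14 (own y) x 62 mm (own z, up), 60 g, grey body with a foot tapered by 2.5 mm, its upper 22 mm coloured yellow; the point is its centre, 31 mm above the foot and 31 mm below the flat top; either way round fits. Stands in the other pocket of the stand; not to be moved
- stand: fixed aluminium cartridge stand, 64 (x) x 140 (y) x 26 mm, two pockets 18 mm deep with 1.5 mm play per side at y = -37 and +37 mm; origin at the centre of its underside, on the bench
- tray: fixed blue open tray, 150 (x) x 120 (y) mm, walls 30 mm high and 4 mm thick, floor about 4 mm; origin at the centre of its underside, on the bench
- driver: screwdriver, 170 mm, lying on the bench (bystander)
- weight: brass weight with a knob, 44 mm across, 46 mm high (bystander)
- specimen: turned steel specimen bar, 120 mm long, 16 mm thick, lying (bystander)
- jar: amber jar with black cap, 52 mm across, 80 mm high (bystander)
- cup: white cup, 72 mm across, 90 mm high (bystander)
- meter: the strain meter itself: fixed grey case, 190 (x) x 240 (y) x 80 mm, blue front panel with red digits on its +x side; origin at the centre of its underside
There are look-alikes about, which are no part of the job. What is shaped like the part that bears full_mid but orange or purple is not meant. Leave any orange look-alike of the part that bears blank_mid alone.

How it is judged:
On the way, in this order (a step that is already met when the one before it is completed fails the run):
1. the catch has let go and the red cartridge stands popped up in the slot (value of joint carriage above 0.015 m and z of full_mid in the frame of slot above -0.01 m and horizontal distance between full_mid and slot below 0.005 m), for 0.1 s.
2. the red cartridge lies or stands in the blue tray, let go (x of full_mid in the frame of tray between -0.07 and 0.07 m and y of full_mid in the frame of tray between -0.055 and 0.055 m and height (world z) of full_mid below 0.045 m and contact force between full and the fingers below 0.05 N and value of joint carriage above 0.015 m), for 0.1 s.
At the end, for the whole second after the job is handed in: green cartridge in the slot (within 5 mm of its axis, tilt under 0.12 rad), held by the catch (carriage -2 to +3 mm, centre 16.5 mm or more below the mouth); red one in the tray (centre within 70 x 55 mm of its middle, below 45 mm); both released and at rest (horizontal distance between blank_mid and slot below 0.005 m and z of blank_mid in the frame of slot below -0.0165 m and angle between blank_mid's own z axis and vertical below 0.12 rad and value of joint carriage between -0.002 and 0.003 m and linear speed of each of blank, full below 0.02 m/s and x of full_mid in the frame of tray between -0.07 and 0.07 m and y of full_mid in the frame of tray between -0.055 and 0.055 m and height (world z) of full_mid below 0.045 m); the robot touches nothing.
It fails at once if the carriage is pushed with more than 30 N (contact force between carriage and anything else above 30 N).
It fails at once if the meter's case is pushed with more than 30 N (contact force between meter and anything else above 30 N).
It fails at once if the yellow cartridge is moved (by more than 15 mm) (distance of calib_mid from where it was at the start of the episode above 0.015 m).
It fails at once if another thing on the bench is moved (by more than 20 mm) (distance of any of driver, weight, specimen, jar, cup from where it was at the start of the episode above 0.02 m).
It also fails if it takes over 66 s, if anything falls off the work surface, if the arm or the gripper's body presses on something with over 40 N, if the wrist force passes 120 N, or if a joint passes its speed limit or range.

## Working session

There is one attempt and no reset: what is moved stays moved. The work goes in short steps, Python scripts to look and compute and a tool call to move; the robot and the scene stay as the last step left them, time stands still between calls to the robot, and variables do not carry over. Pictures are saved under pics/ and viewed, at most 10 in all, crops included, and the job is handed in when it is done.

Besides the shell and the picture viewer there is one more tool, called after "Request:" by a JSON object that holds its "fn" and its "kwargs". carry_out: Moves the arm, as the interface text tells. Its arguments: {"type":"object","properties":{"deltas":{"type":"array","items":{"type":"array","items":{"type":"number"}}},"force":{"type":"number"}},"required":["deltas"]}

```bash
mkdir -p pics; cat > h.py <<'E'
import numpy as np, cv2
from workcell import manip, camera, ticket, boxes_of, outline_of
def f(c): return 200/np.tan(np.radians(c["vertical_fov"])/2)
def pts(c, mask=None):
    v,u=np.nonzero((c["depth"]>0)&(mask if mask is not None else True))
    d=c["depth"][v,u]; F=f(c)
    P=np.c_[(u-c["cx"])/F*d,(v-c["cy"])/F*d,d]
    return (P-c["t"])@c["R"], u, v
def save(c,n): cv2.imwrite("pics/"+n,c["img"][:,:,::-1])
E
python3 - <<'E'
from h import *
o=manip.get_obs(); print(o["clock"],o["position"],o["ee_rot"],o["ft_force"])
ims=[]
for n in ["scene","side"]:
    c=camera(n); save(c,n+"0.png"); print(n,c["t"],f(c),c["cx"],c["cy"])
    for q in ["full_mid","blank_mid","calib_mid","stand","tray","meter","jar","cup","weight","driver","specimen"]:
        for b in boxes_of(q,c)[:5]:
            P=np.array(b["position"]); p=c["R"]@P+c["t"]; print(q,round(b["conf"],2),P.round(3),(p[:2]/p[2]*f(c)+[c["cx"],c["cy"]]).round())
E
```

```text
0.0 [ 0.26878702 -0.56385767  0.25251121] [ 9.75360280e-01  2.20616890e-01 -1.87522512e-04 -6.90873326e-04] [-0.16685889  0.09286069  0.20321611]
scene [ 0.33551278 -0.29921881  1.42096028] 418.6577934679202 324.74385643635685 196.11278224475762
full_mid 0.65 [0.377 0.024 0.041] [369. 166.]
full_mid 0.51 [0.592 0.206 0.054] [383. 248.]
full_mid 0.43 [0.555 0.056 0.092] [342. 199.]
full_mid 0.19 [0.597 0.028 0.08 ] [323. 207.]
blank_mid 0.93 [0.609 0.354 0.047] [434. 289.]
blank_mid 0.91 [0.415 0.394 0.041] [486. 242.]
blank_mid 0.8 [0.526 0.365 0.067] [458. 261.]
calib_mid 0.68 [0.517 0.287 0.064] [429. 242.]
stand 0.89 [0.525 0.332 0.023] [441. 263.]
tray 0.86 [ 0.476 -0.278  0.004] [268. 149.]
tray 0.17 [0.557 0.055 0.095] [341. 198.]
meter 0.86 [0.597 0.03  0.082] [324. 207.]
jar 0.72 [ 0.765 -0.165  0.054] [221. 218.]
jar 0.6 [0.524 0.367 0.066] [459. 262.]
cup 0.66 [0.775 0.076 0.055] [292. 272.]
driver 0.68 [ 0.701 -0.378  0.018] [188. 174.]
specimen 0.7 [0.71  0.376 0.013] [418. 336.]
specimen 0.64 [0.526 0.368 0.067] [459. 262.]
side [0.5196579  0.25089206 1.033882  ] 391.40540999238107 321.73236253717124 197.86649067987892
full_mid 0.84 [0.583 0.207 0.047] [288. 252.]
full_mid 0.69 [0.554 0.06  0.099] [323. 206.]
blank_mid 0.73 [0.507 0.368 0.068] [279. 313.]
blank_mid 0.69 [0.601 0.356 0.052] [250. 294.]
blank_mid 0.55 [0.404 0.398 0.064] [311. 346.]
blank_mid 0.28 [ 0.477 -0.28   0.006] [390. 162.]
calib_mid 0.79 [0.501 0.295 0.059] [297. 290.]
stand 0.91 [0.502 0.337 0.026] [289. 310.]
tray 0.32 [0.7   0.38  0.014] [216. 291.]
meter 0.63 [0.555 0.034 0.084] [327. 203.]
cup 0.91 [0.777 0.087 0.06 ] [253. 192.]
cup 0.71 [0.504 0.334 0.024] [289. 309.]
weight 0.67 [0.716 0.261 0.031] [237. 250.]
driver 0.7 [ 0.749 -0.164  0.058] [303. 144.]
driver 0.62 [ 0.693 -0.377  0.017] [346. 122.]
driver 0.56 [0.556 0.038 0.078] [326. 205.]
specimen 0.23 [0.776 0.086 0.062] [253. 192.]
```

View pics/scene0.png

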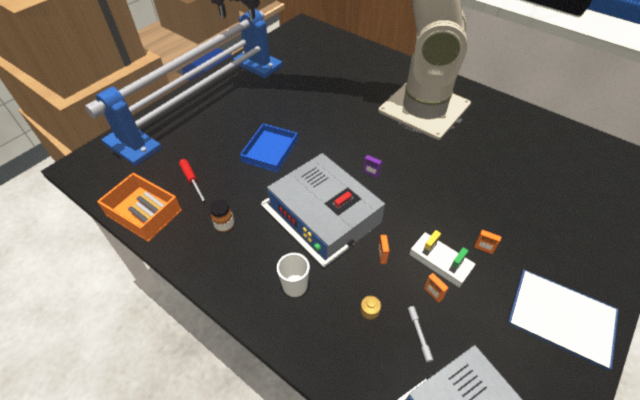

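View pics/side0.png

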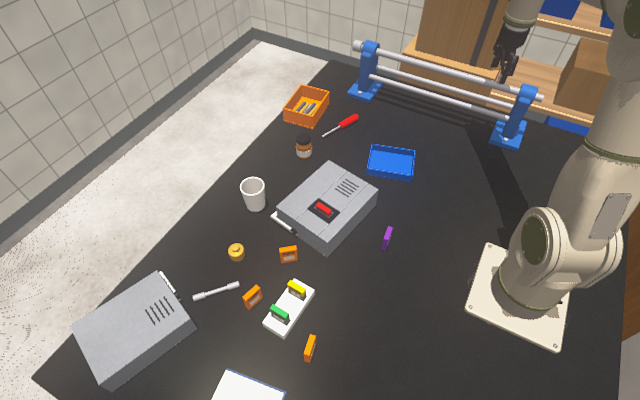

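Scene picture: the meter slot with the red cartridge is at (343,199). Candidates are red (343,199), purple (372,165) and orange (384,248), (436,287) and (487,241); green (459,260) and yellow (431,241) stand in the stand; the tray is at (268,148). Only the red one in the slot and the green one in the stand match the descriptions. Next: check with a crop and measure the axes.

```bash
python3 - <<'E'
from h import *
o=manip.get_obs()
c=camera("scene"); s=camera("side")
for n,c in (("scene",c),("side",s)):
    hsv=cv2.cvtColor(c["img"],cv2.COLOR_RGB2HSV).astype(int); H,S,V=hsv[...,0],hsv[...,1],hsv[...,2]
    P,u,v=pts(c); A=np.full(c["depth"].shape+(3,),np.nan); A[v,u]=P
    def rep(name,m):
        X=A[m]; X=X[~np.isnan(X[:,0])]
        r=cv2.minAreaRect((X[:,:2]*1000).astype(np.float32)); print(n,name,len(X),np.median(X,0).round(3),"z95",np.percentile(X[:,2],95).round(3),r)
    def near(x,y,r): return np.hypot(A[...,0]-x,A[...,1]-y)<r
    sat=(S>140)&(V>70)
    rep("red",sat&((H<6)|(H>174))&near(.555,.056,.05)&(A[...,2]>.08))
    rep("green",sat&(H>45)&(H<85)&near(.517,.365,.05))
    rep("yel",sat&(H>22)&(H<35)&near(.512,.29,.05))
    rep("tray",(S>140)&(H>100)&(H<125)&near(.476,-.28,.12)&(A[...,2]>0.02))
    rep("stand",near(.51,.335,.1)&(np.abs(A[...,2]-.026)<.006)&(S<60)&(V>120))
    rep("lid",near(.57,.04,.2)&(np.abs(A[...,2]-.081)<.007))
    rep("bezel",near(.555,.056,.06)&(np.abs(A[...,2]-.083)<.007)&(V<50))
a=cv2.resize(c["img"][185:230,285:360],None,fx=5,fy=5); b=cv2.resize(s["img"][270:330,250:325],None,fx=5,fy=5)
cv2.imwrite("pics/crop1.png",np.vstack([a,b])[:,:,::-1])
E
```

```text
scene red 124 [0.554 0.057 0.095] z95 0.098 ((548.554443359375, 54.4876823425293), (23.886703491210938, 56.78054428100586), 79.0153579711914)
scene green 70 [0.507 0.363 0.071] z95 0.074 ((508.1525573730469, 363.51055908203125), (43.733154296875, 11.008771896362305), 0.584465742111206)
scene yel 110 [0.508 0.289 0.071] z95 0.074 ((506.1114196777344, 288.97528076171875), (15.090973854064941, 48.14811706542969), 87.15709686279297)
scene tray 424 [ 0.482 -0.271  0.028] z95 0.032 ((474.4104919433594, -272.22503662109375), (156.33937072753906, 122.41971588134766), 15.70338249206543)
scene stand 1126 [0.516 0.329 0.027] z95 0.03 ((539.8768920898438, 323.2828063964844), (140.77015686035156, 129.17022705078125), 86.29065704345703)
scene lid 5546 [0.577 0.018 0.081] z95 0.084 ((612.205322265625, 2.5976409912109375), (247.28515625, 292.5058898925781), 80.70906066894531)
  return _methods._mean(a, axis=axis, dtype=dtype,
  ret = um.true_divide(
Traceback (most recent call last):
IndexError: index -1 is out of bounds for axis 0 with size 0
```

```bash
python3 - <<'E'
from h import *
c=camera("scene"); s=camera("side")
for n,c in (("scene",c),("side",s)):
    hsv=cv2.cvtColor(c["img"],cv2.COLOR_RGB2HSV).astype(int); H,S,V=hsv[...,0],hsv[...,1],hsv[...,2]
    P,u,v=pts(c); A=np.full(c["depth"].shape+(3,),np.nan); A[v,u]=P
    def rep(name,m):
        X=A[m]; X=X[~np.isnan(X[:,0])]
        if len(X)<9: return print(name,len(X))
        r=cv2.minAreaRect((X[:,:2]*1000).astype(np.float32)); print(n,name,len(X),np.median(X,0).round(3),"z95",np.percentile(X[:,2],95).round(3),np.round(r[0]),np.round(r[1]),round(r[2],1))
    def near(x,y,r): return np.hypot(A[...,0]-x,A[...,1]-y)<r
    sat=(S>140)&(V>70)
    rep("red",sat&((H<6)|(H>174))&near(.555,.056,.05)&(A[...,2]>.08))
    rep("green",sat&(H>45)&(H<85)&near(.517,.365,.05))
    rep("yel",sat&(H>22)&(H<35)&near(.512,.29,.05))
    rep("tray",(S>140)&(H>100)&(H<125)&near(.476,-.28,.12)&(A[...,2]>0.02))
    rep("lid",near(.57,.04,.155)&(np.abs(A[...,2]-.081)<.007))
    rep("bezel",near(.555,.056,.06)&(np.abs(A[...,2]-.083)<.012)&(V<70)&(S<90))
    for y in np.arange(-.7,-.1,.1):
        m=(A[...,1]>y)&(A[...,1]<y+.1)&(A[...,0]>.15)&(A[...,0]<.75)&(A[...,2]>.05)&(A[...,2]<.35)
        X=A[m]
        if len(X): print(n,"y",round(y,1),len(X),[(round(x,2),np.max(X[np.abs(X[:,0]-x)<.05][:,2],initial=0).round(2)) for x in np.arange(.2,.8,.1)])
a=cv2.resize(s["img"][185:230,285:360],None,fx=5,fy=5); b=cv2.resize(s["img"][270:330,250:325],None,fx=5,fy=5)
cv2.imwrite("pics/crop1.png",np.vstack([a,b])[:,:,::-1])
E
```

```text
scene red 123 [0.554 0.057 0.095] z95 0.098 [548.  55.] [24. 57.] 80.8
scene green 71 [0.507 0.363 0.072] z95 0.073 [510. 364.] [43. 12.] 2.0
scene yel 114 [0.508 0.29  0.071] z95 0.073 [506. 289.] [14. 49.] 87.2
scene tray 421 [ 0.484 -0.272  0.028] z95 0.032 [ 475. -271.] [156. 122.] 15.7
scene lid 5315 [0.575 0.02  0.081] z95 0.084 [566.  10.] [242. 194.] 79.1
scene bezel 209 [0.563 0.068 0.084] z95 0.086 [554.  58.] [47. 77.] 79.4
scene y -0.7 2902 [(np.float64(0.2), np.float64(0.21)), (np.float64(0.3), np.float64(0.3)), (np.float64(0.4), np.float64(0.19)), (np.float64(0.5), np.float64(0.19)), (np.float64(0.6), np.float64(0.19)), (np.float64(0.7), np.float64(0.21)), (np.float64(0.8), np.float64(0.0))]
scene y -0.6 2450 [(np.float64(0.2), np.float64(0.31)), (np.float64(0.3), np.float64(0.31)), (np.float64(0.4), np.float64(0.1)), (np.float64(0.5), np.float64(0.1)), (np.float64(0.6), np.float64(0.1)), (np.float64(0.7), np.float64(0.2)), (np.float64(0.8), np.float64(0.0))]
scene y -0.5 33 [(np.float64(0.2), np.float64(0.31)), (np.float64(0.3), np.float64(0.32)), (np.float64(0.4), np.
[... 1254 characters left out ...]
loat64(0.1)), (np.float64(0.5), np.float64(0.1)), (np.float64(0.6), np.float64(0.1)), (np.float64(0.7), np.float64(0.2)), (np.float64(0.8), np.float64(0.0))]
side y -0.5 101 [(np.float64(0.2), np.float64(0.35)), (np.float64(0.3), np.float64(0.35)), (np.float64(0.4), np.float64(0.0)), (np.float64(0.5), np.float64(0.0)), (np.float64(0.6), np.float64(0.0)), (np.float64(0.7), np.float64(0.0)), (np.float64(0.8), np.float64(0.0))]
side y -0.2 219 [(np.float64(0.2), np.float64(0.0)), (np.float64(0.3), np.float64(0.0)), (np.float64(0.4), np.float64(0.0)), (np.float64(0.5), np.float64(0.08)), (np.float64(0.6), np.float64(0.08)), (np.float64(0.7), np.float64(0.08)), (np.float64(0.8), np.float64(0.0))]
```

View pics/crop1.png

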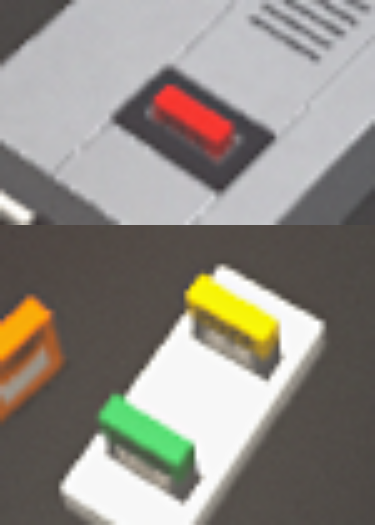

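The crop shows the red cartridge in the slot (195,118), with green (145,440) and yellow (235,310) in the stand, so the choice is confirmed. Setting out.

Request:
{"fn": "carry_out", "kwargs": {"deltas": [[0.29,-0.24,0,0,-1],[0.58,-0.49,0,0,-1],[0.87,-0.73,0,0,-1]], "force": 30}}

```text
clock: 1.78
position: [0.3402, -0.4075, 0.2534]
ee_rot: [0.975, 0.221, 0.0, 0.0]
ft_force: [0.1, -0.3, -0.1]
grip_width: 0.375
grasp_force: 0.0
```

Request:
{"fn": "carry_out", "kwargs": {"deltas": [[0.29,-0.24,0,0,-1],[0.58,-0.49,0,0,-1],[0.87,-0.73,0,0,-1]]}}

```text
clock: 2.15
position: [0.4108, -0.2524, 0.2537]
ee_rot: [0.975, 0.221, 0.0, 0.0]
ft_force: [1.2, 0.2, -0.4]
grip_width: -0.0
grasp_force: 0.0
```

Request:
{"fn": "carry_out", "kwargs": {"deltas": [[0.29,-0.24,0,0,-1],[0.58,-0.49,0,0,-1],[0.87,-0.73,0,0,-1]]}}

```text
clock: 2.52
position: [0.4815, -0.0975, 0.2537]
ee_rot: [0.975, 0.22, 0.0, 0.0]
ft_force: [0.5, -1.2, -0.2]
grip_width: -0.004
grasp_force: 0.0
```

Request:
{"fn": "carry_out", "kwargs": {"deltas": [[0.29,-0.24,0,0.3,-1],[0.58,-0.49,0,0.6,-1],[0.87,-0.73,0,0.9,-1],[0.87,-0.73,0,1,-1],[0.87,-0.73,0,1,-1]]}}

```text
clock: 3.15
position: [0.5517, 0.0563, 0.2532]
ee_rot: [0.999, -0.039, -0.0, 0.0]
ft_force: [-0.9, -0.4, -0.9]
grip_width: -0.001
grasp_force: 0.0
```

```bash
cat >> h.py <<'E'
def yaw():
    q=manip.get_obs()["ee_rot"]; return np.arctan2(2*(q[0]*q[1]+q[2]*q[3]),1-2*(q[1]**2+q[2]**2))
def tool(dx,dy):  # world shift -> tool fractions
    a=yaw(); return (dx*np.cos(a)+dy*np.sin(a))/.15, (dx*np.sin(a)-dy*np.cos(a))/.15
def rect(c,name,hl,hh,zl,zh,S0=140,V0=70,ctr=None,r=.06):
    hsv=cv2.cvtColor(c["img"],cv2.COLOR_RGB2HSV); H=hsv[...,0].astype(int)
    m=((H-hl)%180<=(hh-hl)%180)&(hsv[...,1]>S0)&(hsv[...,2]>V0)
    X,u,v=pts(c,m); k=(X[:,2]>zl)&(X[:,2]<zh)
    if ctr is not None: k&=np.hypot(X[:,0]-ctr[0],X[:,1]-ctr[1])<r
    X=X[k]
    if len(X)<9: print(name,"none"); return
    b=cv2.minAreaRect((X[:,:2]*1000).astype(np.float32))
    print(name,len(X),"mid",np.round(b[0],1),"size",np.round(b[1],1),round(b[2],1),"z",np.percentile(X[:,2],[5,50,95]).round(4))
E
python3 - <<'E'
from h import *
c=camera("wrist"); save(c,"w1.png"); print(np.degrees(yaw()))
rect(c,"red",174,6,.08,.12,ctr=(.553,.058)); rect(c,"redtop",174,6,.091,.12,ctr=(.553,.058))
X,u,v=pts(c); k=(np.abs(X[:,2]-.083)<.004)&(c["img"][v,u].max(1)<75)&(np.hypot(X[:,0]-.553,X[:,1]-.058)<.06)
b=cv2.minAreaRect((X[k][:,:2]*1000).astype(np.float32)); print("bezel",k.sum(),b)
E
```

```text
-4.443409891563564
red 661 mid [550.8  58.1] size [14.3 51.6] 79.0 z [0.089  0.095  0.0961]
redtop 614 mid [553.2  57.5] size [14.  46.4] 78.7 z [0.0939 0.0951 0.0962]
bezel 1634 ((550.560791015625, 58.055870056152344), (48.83089828491211, 74.07264709472656), 79.01744842529297)
```

View pics/w1.png

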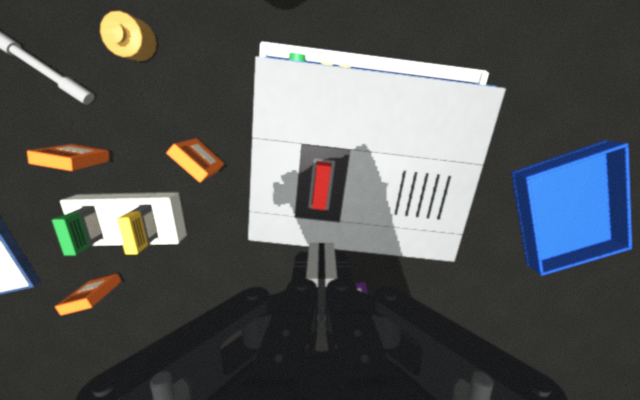

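Wrist view: the red cartridge is at (320,185) in the bezel, its top at (0.553, 0.0575, 0.095), yaw -11°. Now align and descend.

Request:
{"fn": "carry_out", "kwargs": {"deltas": [[0.008,-0.009,0.3,0.22,-1],[0.008,-0.009,0.6,0.22,-1],[0.008,-0.009,0.8,0.22,-1],[0.008,-0.009,0.84,0.22,-1],[0.008,-0.009,0.84,0.22,-1]]}}

```text
clock: 3.82
position: [0.5534, 0.0565, 0.1282]
ee_rot: [0.995, -0.097, 0.0, 0.0]
ft_force: [-0.5, -0.3, -0.7]
grip_width: -0.001
grasp_force: 0.0
```

Request:
{"fn": "carry_out", "kwargs": {"deltas": [[0,0,0.03,0,-1],[0,0,0.06,0,-1],[0,0,0.07,0,-1],[0,0,0.075,0,-1],[0,0,0.075,0,-1]]}}

```text
clock: 4.45
position: [0.5533, 0.0572, 0.1165]
ee_rot: [0.995, -0.097, 0.0, -0.0]
ft_force: [-1.2, -0.2, 4.0]
grip_width: 0.003
grasp_force: 2.1
```

Request:
{"fn": "carry_out", "kwargs": {"deltas": [[0,0,0.005,0,-1],[0,0,0.01,0,-1],[0,0,0.01,0,-1]]}}

```text
clock: 4.82
position: [0.5533, 0.0572, 0.115]
ee_rot: [0.995, -0.097, 0.0, -0.0]
ft_force: [-0.6, 0.5, 4.5]
grip_width: -0.004
grasp_force: 2.7
```

Request:
{"fn": "carry_out", "kwargs": {"deltas": [[0,0,0.007,0,-1],[0,0,0.007,0,-1],[0,0,0.007,0,-1]]}}

```text
clock: 5.2
position: [0.5534, 0.0572, 0.114]
ee_rot: [0.995, -0.097, 0.0, -0.0]
ft_force: [-1.6, -0.4, 6.3]
grip_width: 0.004
grasp_force: 3.0
```

Request:
{"fn": "carry_out", "kwargs": {"deltas": [[0,0,0.005,0,-1],[0,0,0.007,0,-1],[0,0,0.007,0,-1]]}}

```text
clock: 5.58
position: [0.5534, 0.0572, 0.1131]
ee_rot: [0.995, -0.097, 0.001, -0.0]
ft_force: [-0.9, 0.1, 6.5]
grip_width: 0.004
grasp_force: 3.3
```

Request:
{"fn": "carry_out", "kwargs": {"deltas": [[0,0,0.005,0,-1],[0,0,0.007,0,-1],[0,0,0.007,0,-1]]}}

```text
clock: 5.95
position: [0.554, 0.0574, 0.113]
ee_rot: [0.995, -0.097, 0.001, -0.0]
ft_force: [-2.0, -0.4, 13.7]
grip_width: 0.001
grasp_force: 6.9
```

Stop felt at 13.7 N. Let go.

Request:
{"fn": "carry_out", "kwargs": {"deltas": [[0,0,-0.02,0,-1],[0,0,-0.06,0,-1],[0,0,-0.12,0,-1],[0,0,-0.2,0,-1],[0,0,-0.4,0,0.2],[0,0,-0.4,0,0.2],[0,0,-0.4,0,0.2],[0,0,-0.4,0,0.2]]}}

```text
clock: 6.95
position: [0.5525, 0.0569, 0.1707]
ee_rot: [0.995, -0.097, -0.001, 0.0]
ft_force: [-0.5, -0.6, -0.0]
grip_width: 0.598
grasp_force: 0.0
```

```bash
python3 - <<'E'
from h import *
o=manip.get_obs(); print(o["position"],o["grip_width"])
for n in ("wrist","scene"):
    c=camera(n); rect(c,n,174,6,.086,.13,ctr=(.553,.058)); rect(c,n+"top",174,6,.1,.13,ctr=(.553,.058))
E
```

```text
[0.55250341 0.05690392 0.17065644] 0.5979296265072016
wrist 1441 mid [553.4  57.7] size [14.1 46.3] 79.0 z [0.0991 0.1124 0.1135]
wristtop 1363 mid [553.4  57.7] size [14.  46.2] 79.1 z [0.1074 0.1125 0.1135]
scene 117 mid [553.8  57.1] size [16.4 46.7] 79.2 z [0.0977 0.112  0.1144]
scenetop 109 mid [553.8  57.1] size [16.4 46.7] 79.2 z [0.1018 0.1123 0.1145]
```

Request:
{"fn": "carry_out", "kwargs": {"deltas": [[0.005,-0.006,0.2,0,0.2],[0.005,-0.006,0.35,0,0.2],[0.005,-0.006,0.385,0,0.2],[0.005,-0.006,0.385,0,0.2],[0.005,-0.006,0.385,0,-1],[0.005,-0.006,0.385,0,-1],[0.005,-0.006,0.385,0,-1],[0.005,-0.006,0.385,0,-1],[0.005,-0.006,0.385,0,-1]], "force": 40}}

```text
clock: 8.18
position: [0.5541, 0.0577, 0.1139]
ee_rot: [0.995, -0.097, 0.0, 0.0]
ft_force: [0.2, -0.8, 2.1]
grip_width: 0.151
grasp_force: 42.1
```

Request:
{"fn": "carry_out", "kwargs": {"deltas": [[0,0,-0.1,0,-1],[0,0,-0.35,0,-1],[0,0,-0.65,0,-1],[0,0,-0.9,0,-1],[0,0,-0.9,0,-1]]}}

```text
clock: 8.8
position: [0.555, 0.0584, 0.2525]
ee_rot: [0.995, -0.097, 0.003, -0.0]
ft_force: [0.7, 0.0, -0.9]
grip_width: 0.152
grasp_force: 41.7
```

```bash
python3 - <<'E'
from h import *
o=manip.get_obs(); print(o["position"],o["grip_width"],o["joint_pos"].round(2) if hasattr(o["joint_pos"],"round") else o["joint_pos"],np.degrees(yaw()))
print(tool(.475-o["position"][0],-.271-o["position"][1]))
E
```

```text
[0.5550142  0.05844255 0.25253268] 0.1515141396859186 [ 0.31  0.23 -0.57  1.62  0.13  1.32 -2.05] -11.09344945347046
(np.float64(-0.10087429147145943), np.float64(2.2578821715814907))
```

Request:
{"fn": "carry_out", "kwargs": {"deltas": [[-0.01,0.3,0,0,-1],[-0.02,0.6,0,0,-1],[-0.03,0.9,0,0,-1]]}}

```text
clock: 9.18
position: [0.5224, -0.0749, 0.2482]
ee_rot: [0.995, -0.097, -0.001, -0.0]
ft_force: [0.3, 0.3, -0.0]
grip_width: 0.153
grasp_force: 41.7
```

Request:
{"fn": "carry_out", "kwargs": {"deltas": [[-0.01,0.3,0,0,-1],[-0.02,0.6,0,0,-1],[-0.04,0.9,0,0,-1]]}}

```text
clock: 9.55
position: [0.4906, -0.2062, 0.2482]
ee_rot: [0.995, -0.097, -0.001, -0.0]
ft_force: [1.3, 0.3, -0.5]
grip_width: 0.151
grasp_force: 41.7
```

Request:
{"fn": "carry_out", "kwargs": {"deltas": [[-0.03,0.25,0,0,-1],[-0.03,0.46,0.2,0,-1],[-0.03,0.46,0.6,0,-1],[-0.03,0.46,0.9,0,-1],[-0.03,0.46,0.9,0,-1],[-0.03,0.46,0.9,0,-1]]}}

```text
clock: 10.3
position: [0.4747, -0.2721, 0.1154]
ee_rot: [0.995, -0.097, 0.001, 0.0]
ft_force: [1.0, 1.0, 0.3]
grip_width: 0.152
grasp_force: 41.7
```

Request:
{"fn": "carry_out", "kwargs": {"deltas": [[0,0,0.15,0,-1],[0,0,0.25,0,-1],[0,0,0.29,0,-1],[0,0,0.3,0,-1],[0,0,0.305,0,-1],[0,0,0.305,0,-1]]}}

```text
clock: 11.05
position: [0.4741, -0.2721, 0.0683]
ee_rot: [0.995, -0.097, 0.0, 0.0]
ft_force: [-0.1, 0.1, -0.9]
grip_width: 0.155
grasp_force: 41.7
```

Request:
{"fn": "carry_out", "kwargs": {"deltas": [[0,0,0,0,-0.3],[0,0,0,0,-0.1],[0,0,0,0,0],[0,0,0,0,0],[0,0,-0.2,0,0],[0,0,-0.5,0,0],[0,0,-0.9,0,0],[0,0,-0.9,0,0]]}}

```text
clock: 12.05
position: [0.4761, -0.2729, 0.2079]
ee_rot: [0.995, -0.097, 0.004, 0.002]
ft_force: [0.2, 0.3, -0.2]
grip_width: 0.501
grasp_force: 0.0
```

```bash
python3 - <<'E'
from h import *
o=manip.get_obs(); print(o["position"],o["grip_width"])
for n in ("wrist","scene"):
    c=camera(n); rect(c,n,174,6,.0,.13,ctr=(.475,-.271),r=.09)
    X,u,v=pts(c,); k=np.hypot(X[:,0]-.553,X[:,1]-.058)<.01; print("slot z",np.percentile(X[k][:,2],[5,50,95]) if k.any() else None)
    for hl,hh,nm in ((45,85,"green"),(22,35,"yellow")): rect(c,n+nm,hl,hh,.04,.1,ctr=(.51,.33),r=.1)
    rect(c,n+"greentop",45,85,.067,.1,ctr=(.51,.36),r=.05)
    save(c,n+"2.png")
E
```

```text
[ 0.47609779 -0.27294903  0.20789582] 0.501024959980761
wrist 640 mid [ 474.1 -270.8] size [11.9 45.7] 79.0 z [0.0563 0.0662 0.0674]
slot z None
wristgreen none
wristyellow none
wristgreentop none
scene 108 mid [ 451.6 -277.9] size [98.  29.3] 21.0 z [0.0491 0.063  0.0679]
slot z [0.05471545 0.07401001 0.08288944]
scenegreen 75 mid [508.9 362.8] size [12.1 45.4] 87.5 z [0.069  0.0713 0.0734]
sceneyellow 118 mid [506.6 288.5] size [14.6 49. ] 86.7 z [0.0589 0.0708 0.0731]
scenegreentop 75 mid [508.9 362.8] size [12.1 45.4] 87.5 z [0.069  0.0713 0.0734]
```

The red cartridge stands upright in the middle of the tray. On to the green one.

Request:
{"fn": "carry_out", "kwargs": {"deltas": [[-0.04,-0.3,-0.1,0,0],[-0.08,-0.6,-0.2,0,0],[-0.12,-0.9,-0.3,0,0]]}}

```text
clock: 12.52
position: [0.4815, -0.1346, 0.2468]
ee_rot: [0.995, -0.097, -0.001, -0.0]
ft_force: [0.7, -0.3, 0.7]
grip_width: 0.498
grasp_force: 0.0
```

Request:
{"fn": "carry_out", "kwargs": {"deltas": [[-0.04,-0.3,0,0,0],[-0.08,-0.6,0,0,0],[-0.12,-0.9,0,0,0]]}}

```text
clock: 12.9
position: [0.4899, 0.0012, 0.2465]
ee_rot: [0.995, -0.097, -0.001, 0.0]
ft_force: [0.3, -0.0, -1.1]
grip_width: 0.496
grasp_force: 0.0
```

Request:
{"fn": "carry_out", "kwargs": {"deltas": [[-0.04,-0.3,0,0,0],[-0.08,-0.6,0,0,0],[-0.12,-0.9,0,0,0]]}}

```text
clock: 13.28
position: [0.4983, 0.137, 0.2464]
ee_rot: [0.995, -0.097, -0.001, 0.0]
ft_force: [1.4, -0.3, 0.5]
grip_width: 0.504
grasp_force: 0.0
```

Request:
{"fn": "carry_out", "kwargs": {"deltas": [[-0.04,-0.3,0,0,0],[-0.08,-0.6,0,0,0],[-0.12,-0.9,0,0,0],[-0.12,-0.9,0,0,0]]}}

```text
clock: 13.78
position: [0.5054, 0.2755, 0.246]
ee_rot: [0.996, -0.094, -0.002, -0.0]
ft_force: [0.4, -0.7, -0.0]
grip_width: 0.499
grasp_force: 0.0
```

```bash
python3 - <<'E'
from h import *
o=manip.get_obs(); print(o["clock"],o["position"],np.round(o["joint_pos"],2),np.degrees(yaw()))
c=camera("wrist"); save(c,"w3.png")
rect(c,"green",45,85,.04,.1,ctr=(.51,.36),r=.06);rect(c,"greentop",45,85,.066,.1,ctr=(.51,.36),r=.06);rect(c,"yellowtop",22,35,.066,.1,ctr=(.51,.29),r=.06)
E
```

```text
13.775 [0.50539246 0.27551423 0.24602577] [ 0.04  0.32 -0.75  1.57  0.22  1.34 -2.49] -10.775070941473265
green 489 mid [509.2 361.8] size [14.  46.1] 85.3 z [0.0673 0.0702 0.0715]
greentop 477 mid [509.2 361.8] size [14.  46.1] 85.3 z [0.068  0.0703 0.0715]
yellowtop 515 mid [505.2 288.2] size [13.7 46.2] 85.6 z [0.0691 0.0703 0.0713]
```

Joint 7 is near its limit, so I'll use the half-turned grasp.

Request:
{"fn": "carry_out", "kwargs": {"deltas": [[0,0,0,-0.34,0],[0,0,0,-0.68,0],[0,0,0,-1,0]]}}

```text
clock: 14.2
position: [0.5074, 0.2701, 0.2468]
ee_rot: [0.986, 0.166, -0.001, 0.001]
ft_force: [-0.1, 0.1, 0.0]
grip_width: 0.497
grasp_force: 0.0
```

Request:
{"fn": "carry_out", "kwargs": {"deltas": [[0,0,0,-0.34,0],[0,0,0,-0.68,0],[0,0,0,-1,0]]}}

```text
clock: 14.58
position: [0.5074, 0.27, 0.2468]
ee_rot: [0.91, 0.416, -0.001, 0.0]
ft_force: [0.4, 0.3, 0.1]
grip_width: 0.501
grasp_force: 0.0
```

Request:
{"fn": "carry_out", "kwargs": {"deltas": [[0,0,0,-0.34,0],[0,0,0,-0.68,0],[0,0,0,-1,0]]}}

```text
clock: 14.95
position: [0.5074, 0.2701, 0.2468]
ee_rot: [0.771, 0.637, -0.001, 0.0]
ft_force: [1.2, -0.2, 0.2]
grip_width: 0.499
grasp_force: 0.0
```

Request:
{"fn": "carry_out", "kwargs": {"deltas": [[0,0,0,-0.34,0],[0,0,0,-0.68,0],[0,0,0,-1,0]]}}

```text
clock: 15.32
position: [0.5074, 0.2701, 0.2468]
ee_rot: [0.58, 0.815, -0.001, 0.0]
ft_force: [0.1, -0.2, -0.6]
grip_width: 0.5
grasp_force: 0.0
```

Request:
{"fn": "carry_out", "kwargs": {"deltas": [[0,0,0,-0.34,0],[0,0,0,-0.68,0],[0,0,0,-1,0]]}}

```text
clock: 15.7
position: [0.5075, 0.2701, 0.2468]
ee_rot: [0.349, 0.937, -0.001, -0.0]
ft_force: [0.3, -1.2, -0.7]
grip_width: 0.501
grasp_force: 0.0
```

Request:
{"fn": "carry_out", "kwargs": {"deltas": [[0,0,0,-0.34,0],[0,0,0,-0.68,0],[0,0,0,-1,0],[0,0,0,-1,0]]}}

```text
clock: 16.2
position: [0.5074, 0.2704, 0.2468]
ee_rot: [0.098, 0.995, -0.001, -0.001]
ft_force: [0.5, -0.3, -0.6]
grip_width: 0.499
grasp_force: 0.0
```

```bash
python3 - <<'E'
from h import *
o=manip.get_obs(); print(o["clock"],o["position"],np.round(o["joint_pos"],2),np.degrees(yaw()))
print(tool(.5092-o["position"][0],.3618-o["position"][1]))
E
```

```text
16.2 [0.50740812 0.27041999 0.24677926] [ 0.39  0.54 -1.3   1.56  0.53  1.44  0.43] 168.7564789640753
(np.float64(0.10706488217626249), np.float64(0.5998370759418541))
```

Request:
{"fn": "carry_out", "kwargs": {"deltas": [[0.05,0.3,0.2,-0.22,0],[0.107,0.6,0.4,-0.22,0],[0.107,0.6,0.6,-0.22,0],[0.107,0.6,0.7,-0.22,0],[0.107,0.6,0.7,-0.22,0]]}}

```text
clock: 16.82
position: [0.5092, 0.3618, 0.1421]
ee_rot: [0.041, 0.999, -0.001, -0.0]
ft_force: [-0.6, -0.2, 0.2]
grip_width: 0.502
grasp_force: 0.0
```

```bash
python3 - <<'E'
from h import *
o=manip.get_obs(); print(o["clock"],o["position"],np.round(o["joint_pos"],2),np.degrees(yaw()))
c=camera("wrist"); save(c,"w4.png")
rect(c,"green",45,85,.04,.1,ctr=(.51,.36),r=.06);rect(c,"greentop",45,85,.066,.1,ctr=(.51,.36),r=.06)
print(tool(.5092-o["position"][0],.3618-o["position"][1]))
E
```

```text
16.825 [0.50923386 0.36176346 0.14214204] [ 0.12  0.72 -1.18  1.55  0.68  1.33  0.36] 175.30178745147373
green 1013 mid [509.6 363.2] size [13.5 46.6] 85.9 z [0.0691 0.0701 0.0711]
greentop 1013 mid [509.6 363.2] size [13.5 46.6] 85.9 z [0.0691 0.0701 0.0711]
(np.float64(0.0002448823805318358), np.float64(0.00022436475579656643))
```

Request:
{"fn": "carry_out", "kwargs": {"deltas": [[0,0.006,0.2,0,0],[0,0.006,0.38,0,0],[0,0.006,0.465,0,0],[0,0.006,0.465,0,0],[0,0.006,0.465,0,0],[0,0.006,0.465,0,-1],[0,0.006,0.465,0,-1],[0,0.006,0.465,0,-1],[0,0.006,0.465,0,-1],[0,0.006,0.465,0,-1]], "force": 40}}

```text
clock: 18.12
position: [0.5093, 0.3638, 0.0738]
ee_rot: [0.04, 0.999, -0.0, 0.0]
ft_force: [-0.9, -2.8, 6.2]
grip_width: 0.155
grasp_force: 41.4
```

Request:
{"fn": "carry_out", "kwargs": {"deltas": [[0,0,-0.05,0,-1],[0,0,-0.2,0,-1],[0,0,-0.5,0,-1],[0,0,-0.9,0,-1],[0,0,-0.95,0,-1],[0,0,-0.95,0,-1]]}}

```text
clock: 18.88
position: [0.509, 0.3644, 0.2169]
ee_rot: [0.039, 0.999, 0.0, 0.001]
ft_force: [-0.4, 0.3, -0.5]
grip_width: 0.153
grasp_force: 40.4
```

```bash
python3 - <<'E'
from h import *
o=manip.get_obs(); print(o["clock"],o["position"],o["grip_width"],np.round(o["joint_pos"],2),np.degrees(yaw()))
c=camera("wrist"); rect(c,"green",45,85,.1,.3,S0=90,V0=40,ctr=o["position"][:2],r=.08)
print(tool(.5534-o["position"][0],.0577-o["position"][1]))
E
```

```text
18.875 [0.50904595 0.36438777 0.21687933] 0.15275630679408916 [ 0.13  0.66 -1.23  1.46  0.62  1.45  0.39] 175.49223275696306
green 2655 mid [509.4 365.7] size [15.6 47.2] 87.2 z [0.1986 0.213  0.2141]
(np.float64(-0.4555715022405918), np.float64(-2.0149981635210357))
```

Request:
{"fn": "carry_out", "kwargs": {"deltas": [[-0.07,-0.3,0,0,-1],[-0.13,-0.6,0,0,-1],[-0.2,-0.9,0,0,-1]]}}

```text
clock: 19.3
position: [0.5277, 0.2253, 0.2142]
ee_rot: [0.039, 0.999, -0.0, -0.001]
ft_force: [0.8, -0.9, -0.3]
grip_width: 0.155
grasp_force: 40.3
```

Request:
{"fn": "carry_out", "kwargs": {"deltas": [[-0.07,-0.3,0,0,-1],[-0.13,-0.6,0,0,-1],[-0.2,-0.9,0,0,-1]]}}

```text
clock: 19.68
position: [0.5469, 0.0883, 0.2144]
ee_rot: [0.039, 0.999, -0.0, -0.001]
ft_force: [0.7, -0.1, -0.6]
grip_width: 0.153
grasp_force: 40.3
```

Request:
{"fn": "carry_out", "kwargs": {"deltas": [[-0.056,-0.215,0,0.217,-1],[-0.056,-0.215,0,0.217,-1],[-0.056,-0.215,0,0.217,-1],[-0.056,-0.215,0,0.217,-1]]}}

```text
clock: 20.18
position: [0.5529, 0.0587, 0.2154]
ee_rot: [0.095, 0.996, 0.0, -0.0]
ft_force: [0.1, 0.7, -1.2]
grip_width: 0.152
grasp_force: 40.2
```

```bash
python3 - <<'E'
from h import *
o=manip.get_obs(); print(o["clock"],o["position"],o["grip_width"],np.round(o["joint_pos"],2),np.degrees(yaw()))
print(np.array(tool(.5534-o["position"][0],.0577-o["position"][1]))*150,"mm")
c=camera("wrist"); save(c,"w5.png"); rect(c,"green",45,85,.1,.3,S0=90,V0=40,ctr=o["position"][:2],r=.08)
rect(c,"greentop",45,85,.208,.3,S0=90,V0=40,ctr=o["position"][:2],r=.08)
E
```

```text
20.175 [0.5528848  0.0587258  0.21541477] 0.1524290375952685 [ 0.83  0.54 -1.33  1.65  0.54  1.38  0.8 ] 169.13486813697622
[-0.69932536 -0.91030066] mm
green 2722 mid [553.1  59.9] size [15.3 47.1] 80.7 z [0.1975 0.2116 0.2133]
greentop 2338 mid [553.2  59.9] size [14.4 47.1] 80.2 z [0.2106 0.2117 0.2149]
```

View pics/w5.png

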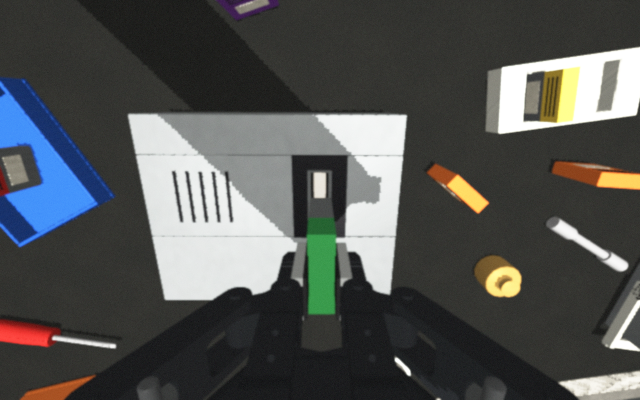

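Wrist view: green is held at (320,265), with the empty slot ahead at (320,183), carriage up. Lower with small corrections.

Request:
{"fn": "carry_out", "kwargs": {"deltas": [[-0.004,-0.01,0.15,0,-1],[-0.004,-0.01,0.3,0,-1],[-0.004,-0.01,0.4,0,-1],[-0.004,-0.01,0.42,0,-1],[-0.004,-0.01,0.42,0,-1],[-0.004,-0.01,0.42,0,-1]]}}

```text
clock: 20.98
position: [0.554, 0.0559, 0.1533]
ee_rot: [0.096, 0.995, 0.0, 0.001]
ft_force: [0.3, 1.0, -0.5]
grip_width: 0.154
grasp_force: 40.3
```

Request:
{"fn": "carry_out", "kwargs": {"deltas": [[0,0,0.02,0,-1],[0,0,0.04,0,-1],[0,0,0.06,0,-1],[0,0,0.08,0,-1],[0,0,0.08,0,-1]]}}

```text
clock: 21.6
position: [0.5536, 0.056, 0.1405]
ee_rot: [0.096, 0.995, 0.0, -0.0]
ft_force: [1.0, 1.3, -1.1]
grip_width: 0.155
grasp_force: 40.2
```

Request:
{"fn": "carry_out", "kwargs": {"deltas": [[0,0.005,0.03,0,-1],[0,0.005,0.06,0,-1],[0,0.005,0.09,0,-1],[0,0.005,0.11,0,-1],[0,0.005,0.12,0,-1],[0,0.005,0.12,0,-1]]}}

```text
clock: 22.35
position: [0.5538, 0.0565, 0.1226]
ee_rot: [0.096, 0.995, -0.0, 0.0]
ft_force: [0.2, 0.2, -0.7]
grip_width: 0.153
grasp_force: 40.3
```

Request:
{"fn": "carry_out", "kwargs": {"deltas": [[0,0,0.01,0,-1],[0,0,0.02,0,-1],[0,0,0.03,0,-1],[0,0,0.03,0,-1]]}}

```text
clock: 22.85
position: [0.5537, 0.0565, 0.118]
ee_rot: [0.096, 0.995, -0.0, -0.0]
ft_force: [-0.4, 1.4, -1.2]
grip_width: 0.154
grasp_force: 40.3
```

Seated within a couple of mm; release, raise, close and check.

Request:
{"fn": "carry_out", "kwargs": {"deltas": [[0,0,0,0,-0.4],[0,0,0,0,-0.2],[0,0,0,0,0],[0,0,0,0,0],[0,0,-0.1,0,0],[0,0,-0.3,0,0],[0,0,-0.45,0,-1],[0,0,-0.45,0,-1],[0,0,-0.45,0,-1],[0,0,-0.45,0,-1],[0,0,-0.45,0,-1],[0,0,-0.45,0,-1]]}}

```text
clock: 24.35
position: [0.5537, 0.0565, 0.1854]
ee_rot: [0.096, 0.995, -0.0, -0.0]
ft_force: [-0.2, 0.3, -0.6]
grip_width: -0.003
grasp_force: 0.0
```

```bash
python3 - <<'E'
from h import *
o=manip.get_obs(); print(o["clock"],o["position"],o["grip_width"],np.degrees(yaw()))
for n in ("wrist","scene"):
    c=camera(n); rect(c,n,45,85,.086,.14,ctr=(.553,.058));rect(c,n+"top",45,85,.108,.14,ctr=(.553,.058))
print(tool(.5534-o["position"][0],.0572-o["position"][1]))
E
```

```text
24.35 [0.55367198 0.05653895 0.18537778] -0.0026724977994874743 168.9792770466101
wrist 1024 mid [550.5  58.7] size [13.3 39.2] 79.6 z [0.1012 0.1124 0.1134]
wristtop 923 mid [550.6  58.7] size [13.3 39.1] 79.6 z [0.1112 0.1125 0.1134]
scene none
scenetop none
(np.float64(0.0026221064752638473), np.float64(0.003979154037153351))
```

Request:
{"fn": "carry_out", "kwargs": {"deltas": [[0.002,0.004,0.15,0,-1],[0.002,0.004,0.27,0,-1],[0.002,0.004,0.31,0,-1],[0.002,0.004,0.32,0,-1],[0.002,0.004,0.32,0,-1]]}}

```text
clock: 25.08
position: [0.5538, 0.0573, 0.138]
ee_rot: [0.096, 0.995, 0.0, 0.0]
ft_force: [-0.8, -0.5, 0.1]
grip_width: -0.001
grasp_force: 0.0
```

Request:
{"fn": "carry_out", "kwargs": {"deltas": [[0,0,0.015,0,-1],[0,0,0.03,0,-1],[0,0,0.045,0,-1],[0,0,0.06,0,-1],[0,0,0.075,0,-1],[0,0,0.09,0,-1],[0,0,0.105,0,-1],[0,0,0.12,0,-1],[0,0,0.13,0,-1],[0,0,0.135,0,-1],[0,0,0.135,0,-1]]}}

```text
clock: 26.45
position: [0.5539, 0.0573, 0.1176]
ee_rot: [0.096, 0.995, 0.0, 0.0]
ft_force: [0.0, -0.0, 4.9]
grip_width: 0.001
grasp_force: 2.7
```

Request:
{"fn": "carry_out", "kwargs": {"deltas": [[0,0,0.007,0,-1],[0,0,0.014,0,-1],[0,0,0.02,0,-1],[0,0,0.024,0,-1],[0,0,0.024,0,-1]]}}

```text
clock: 27.08
position: [0.5539, 0.0573, 0.114]
ee_rot: [0.096, 0.995, 0.0, 0.0]
ft_force: [0.7, -0.7, 5.9]
grip_width: -0.003
grasp_force: 2.9
```

Request:
{"fn": "carry_out", "kwargs": {"deltas": [[0,0,0.005,0,-1],[0,0,0.007,0,-1],[0,0,0.007,0,-1]]}}

```text
clock: 27.45
position: [0.5539, 0.0573, 0.1131]
ee_rot: [0.096, 0.995, 0.0, 0.0]
ft_force: [-0.3, -0.3, 6.7]
grip_width: -0.0
grasp_force: 3.3
```

Request:
{"fn": "carry_out", "kwargs": {"deltas": [[0,0,0.004,0,-1],[0,0,0.007,0,-1],[0,0,0.007,0,-1]]}}

```text
clock: 27.82
position: [0.5543, 0.0576, 0.113]
ee_rot: [0.096, 0.995, 0.0, 0.001]
ft_force: [-2.5, -1.4, 17.2]
grip_width: 0.005
grasp_force: 8.0
```

Stop felt at 17 N. Let go, rise and check.

Request:
{"fn": "carry_out", "kwargs": {"deltas": [[0,0,-0.02,0,-1],[0,0,-0.06,0,-1],[0,0,-0.12,0,-1],[0,0,-0.3,0,-1],[0,0,-0.7,0,-1],[0,0,-0.9,0,-1],[0,0,-0.9,0,-1],[0,0,-0.9,0,-1]]}}

```text
clock: 28.82
position: [0.5532, 0.0568, 0.2459]
ee_rot: [0.096, 0.995, -0.0, -0.001]
ft_force: [-0.0, 0.2, -0.3]
grip_width: -0.003
grasp_force: 0.0
```

```bash
python3 - <<'E'
from h import *
o=manip.get_obs(); print(o["clock"],o["position"],o["ft_force"])
for n in ("wrist","scene","side"):
    c=camera(n); rect(c,n+" green",45,85,.084,.14,ctr=(.553,.058)); rect(c,n+" red",174,6,.0,.13,ctr=(.475,-.271),r=.05); rect(c,n+" yel",22,35,.04,.1,ctr=(.51,.29))
save(c,"side9.png")
E
```

```text
28.825 [0.55320432 0.0568208  0.24594539] [-0.02523684  0.17856159 -0.33856291]
wrist green 692 mid [556.2  57.5] size [13.8 52. ] 77.0 z [0.1062 0.1125 0.1134]
wrist red 1172 mid [ 474.1 -270. ] size [16.8 46.2] 78.5 z [0.0459 0.0631 0.0666]
wrist yel 672 mid [504.7 282.4] size [ 3.3 43.2] 88.2 z [0.0495 0.0603 0.0696]
scene green none
scene red 106 mid [ 474.2 -270.4] size [18.1 47.3] 76.0 z [0.0504 0.0639 0.068 ]
scene yel 117 mid [506.9 288.8] size [14.1 48. ] 87.5 z [0.0589 0.0705 0.0735]
side green 45 mid [554.1  60.2] size [10.5 42.5] 79.4 z [0.1089 0.1116 0.1145]
side red 96 mid [ 474.9 -267.9] size [18.8 44.3] 83.1 z [0.0454 0.0614 0.067 ]
side yel 124 mid [507.1 290.4] size [14.4 46.9] 86.1 z [0.0529 0.0687 0.0716]
```

View pics/side9.png

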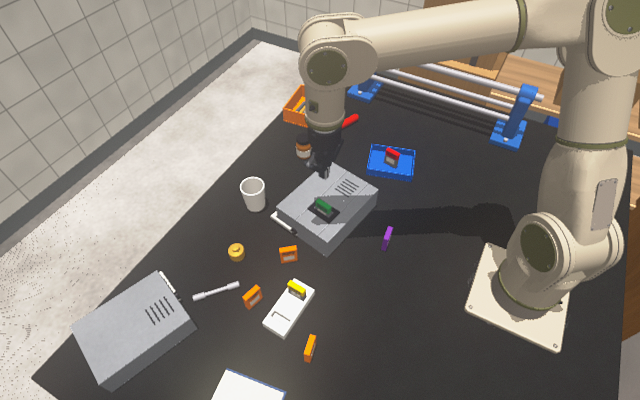

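The side view shows the green cartridge still popped up at (322,206), while red at (392,156) stands in the tray. The catch didn't hold, so I'll press again and release slowly while feeling the force.

Request:
{"fn": "carry_out", "kwargs": {"deltas": [[0.0,0.004,0.3,0,-1],[0.0,0.004,0.55,0,-1],[0.0,0.004,0.7,0,-1],[0.0,0.004,0.72,0,-1],[0.0,0.004,0.72,0,-1]]}}

```text
clock: 29.6
position: [0.5542, 0.0581, 0.1396]
ee_rot: [0.096, 0.995, 0.0, 0.0]
ft_force: [1.1, 0.6, -0.6]
grip_width: -0.001
grasp_force: 0.0
```

Request:
{"fn": "carry_out", "kwargs": {"deltas": [[0,0,0.015,0,-1],[0,0,0.03,0,-1],[0,0,0.045,0,-1],[0,0,0.06,0,-1],[0,0,0.075,0,-1],[0,0,0.09,0,-1],[0,0,0.105,0,-1],[0,0,0.12,0,-1],[0,0,0.135,0,-1],[0,0,0.15,0,-1],[0,0,0.155,0,-1],[0,0,0.155,0,-1]]}}

```text
clock: 31.1
position: [0.554, 0.0578, 0.1156]
ee_rot: [0.096, 0.995, 0.0, 0.0]
ft_force: [-0.0, -0.4, 4.5]
grip_width: 0.002
grasp_force: 2.5
```

Request:
{"fn": "carry_out", "kwargs": {"deltas": [[0,0,0.007,0,-1],[0,0,0.014,0,-1],[0,0,0.018,0,-1],[0,0,0.018,0,-1]]}}

```text
clock: 31.6
position: [0.5541, 0.0579, 0.1131]
ee_rot: [0.096, 0.995, 0.0, 0.0]
ft_force: [0.7, -0.1, 6.4]
grip_width: 0.0
grasp_force: 3.2
```

Request:
{"fn": "carry_out", "kwargs": {"deltas": [[0,0,0.004,0,-1],[0,0,0.006,0,-1],[0,0,0.006,0,-1],[0,0,0.006,0,-1]]}}

```text
clock: 32.1
position: [0.5544, 0.0582, 0.1131]
ee_rot: [0.096, 0.995, 0.0, 0.001]
ft_force: [-1.3, 0.1, 14.2]
grip_width: 0.003
grasp_force: 7.0
```

Request:
{"fn": "carry_out", "kwargs": {"deltas": [[0,0,0.002,0,-1],[0,0,0.004,0,-1],[0,0,0.004,0,-1],[0,0,0.004,0,-1]]}}

```text
clock: 32.6
position: [0.5546, 0.0583, 0.113]
ee_rot: [0.096, 0.995, 0.0, 0.001]
ft_force: [-3.0, -1.1, 19.6]
grip_width: -0.0
grasp_force: 9.7
```

Request:
{"fn": "carry_out", "kwargs": {"deltas": [[0,0,-0.004,0,-1],[0,0,-0.008,0,-1],[0,0,-0.012,0,-1],[0,0,-0.016,0,-1],[0,0,-0.02,0,-1],[0,0,-0.024,0,-1],[0,0,-0.028,0,-1],[0,0,-0.032,0,-1],[0,0,-0.036,0,-1],[0,0,-0.04,0,-1],[0,0,-0.044,0,-1],[0,0,-0.05,0,-1]]}}

```text
clock: 34.1
position: [0.5539, 0.0578, 0.1188]
ee_rot: [0.096, 0.995, 0.0, 0.0]
ft_force: [1.3, -0.1, 4.8]
grip_width: 0.001
grasp_force: 2.3
```

Still not caught: force persists above the held height. I'll try one smooth stroke and a prompt release.

Request:
{"fn": "carry_out", "kwargs": {"deltas": [[0,0,-0.05,0,-1],[0,0,-0.12,0,-1],[0,0,-0.13,0,-1],[0,0,-0.1,0,-1],[0,0,-0.08,0,-1],[0,0,-0.06,0,-1],[0,0,-0.04,0,-1],[0,0,-0.02,0,-1],[0,0,0.0,0,-1],[0,0,0.02,0,-1],[0,0,0.035,0,-1],[0,0,0.048,0,-1],[0,0,0.048,0,-1]]}}

```text
clock: 35.72
position: [0.5545, 0.0585, 0.113]
ee_rot: [0.096, 0.995, 0.0, 0.001]
ft_force: [-2.0, -0.1, 16.8]
grip_width: 0.001
grasp_force: 8.5
```

Request:
{"fn": "carry_out", "kwargs": {"deltas": [[0,0,-0.02,0,-1],[0,0,-0.06,0,-1],[0,0,-0.1,0,-1],[0,0,-0.3,0,-1],[0,0,-0.5,0,-1],[0,0,-0.5,0,-1]]}}

```text
clock: 36.48
position: [0.5545, 0.0582, 0.1885]
ee_rot: [0.096, 0.995, 0.0, 0.001]
ft_force: [-0.6, 0.0, 0.0]
grip_width: -0.0
grasp_force: 0.0
```

```bash
python3 - <<'E'
from h import *
o=manip.get_obs(); print(o["clock"],o["position"],o["ft_force"])
c=camera("wrist"); rect(c,"green",45,85,.084,.14,ctr=(.553,.058)); 
c=camera("side"); rect(c,"side green",45,85,.084,.14,S0=100,V0=40,ctr=(.553,.058)); 
E
```

```text
36.475 [0.55454127 0.05818696 0.18851563] [-0.63264316  0.03654123  0.02840414]
green 959 mid [552.6  57.7] size [13.3 46.1] 79.1 z [0.0906 0.0952 0.0963]
side green 85 mid [553.8  60.1] size [14.7 44.8] 79.2 z [0.0873 0.0938 0.0964]
```

Held: green's top is at 0.095, the same as red's at the start. Retreat slightly, confirm and hand in.

Request:
{"fn": "carry_out", "kwargs": {"deltas": [[0,0,-0.3,0,-1],[0,0,-0.4,0,-1],[0,0,-0.4,0,-1],[0,0,-0.4,0,-1]]}}

```text
clock: 37.08
position: [0.5532, 0.0574, 0.2451]
ee_rot: [0.096, 0.995, -0.0, -0.001]
ft_force: [-0.5, -0.6, -0.8]
grip_width: -0.003
grasp_force: 0.0
```

```bash
python3 - <<'E'
from h import *
c=camera("wrist"); rect(c,"green",45,85,.084,.14,ctr=(.553,.058)); rect(c,"red",174,6,.0,.13,ctr=(.475,-.271),r=.05)
print(ticket.hand_in())
E
```

```text
green 602 mid [552.6  58.2] size [12.1 45.8] 79.2 z [0.0938 0.0953 0.0965]
red 1146 mid [ 473.7 -269.7] size [17.5 45.7] 76.9 z [0.0461 0.0623 0.0666]
the job is handed in; nothing more can be done
None
```

The job is handed in at about 37 s (no verdict shown): the red cartridge stands in the blue tray and the green one is held down by the catch, on the third press; the highest force I read was about 20 N.

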